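Find the fence gap with gauge leaves

TASK

Find out which gauge leaf fits the gap between the saw fence and the sprung shoe: starting with the thinnest, lower the leaves nose first into the gap one after another, next thicker each time, and hang each one that sits loose back on the rack. Push the first leaf that is held snugly all the way down to the bench and leave it standing there on its own, the other three hanging on the rack. Work gently: never ram the fence, never force the shoe back with a leaf a size too thick, never put the thickest leaf in (a thinner one always binds), and leave everything else on the bench alone.

Things in the scene. Friction and masses are not known exactly. Their poses are not given: they have to be found in the camera images.
- fence: Saw fence, fixed: aluminium block 80 mm long (x), 26 thick, 55 tall, bolted foot behind (+y). Origin: on the bench, mid-length, in the plane of its working face (y = 0), which faces -y: upright to 35 mm height, then receding 7 mm up to the top at 55 mm as a lead-in. The gap lies on the -y side, runs along x, is open above and down to the bench. z is up.
- shoe (a joint): Sprung wooden shoe facing the fence across the gap: 80 mm long, 14 thick, 55 tall, same lead-in, on a grey fixed unit. Value: metres pushed back from its stop, away from the fence (-y); 0 at rest whatever the gap; up to 0.016. Spring: 4 N at rest plus 0.5 N per mm. The gap at rest is unknown, 5 to 13.5 mm, even over the whole face; this value does not show it.
- rack: Leaf rack, fixed: two steel rails along y, 270 mm long, 10 wide, centred at x = +-30 mm (50 clear between), tops 80 mm above the bench, over a plywood board 110 x 280 mm. Leaves hang by their ears, blade between the rails, thickness along y, nose 10 mm above the bench, about 62 mm apart, in any order; a leaf may hang anywhere along them. Origin: on the bench, mid-board; z up.
- leaf8: Gauge leaf, the thinnest of four: plain aluminium T-shaped plate 8 mm thick (along y), about 92 g. Blade 36 mm wide (x), from the nose to 70 mm up; the nose edge is fully rounded (4 mm radius). Head 80 mm wide (x), 8 thick, from 70 to 100 mm above the nose; its 22 mm ears overhang the blade at both ends. Origin: middle of the bottom of the nose; z up to the head.
- leaf12: Gauge leaf, the second thinnest of four: plain aluminium T-shaped plate 12 mm thick (along y), about 138 g. Blade 36 mm wide (x), from the nose to 70 mm up; the nose edge is fully rounded (6 mm radius). Head 80 mm wide (x), 12 thick, from 70 to 100 mm above the nose; its 22 mm ears overhang the blade at both ends. Origin: middle of the bottom of the nose; z up to the head.
- leaf16: Gauge leaf, the second thickest of four: plain aluminium T-shaped plate 16 mm thick (along y), about 184 g. Blade 36 mm wide (x), from the nose to 70 mm up; the nose edge is fully rounded (8 mm radius). Head 80 mm wide (x), 16 thick, from 70 to 100 mm above the nose; its 22 mm ears overhang the blade at both ends. Origin: middle of the bottom of the nose; z up to the head.
- leaf20: Gauge leaf, the thickest of four: plain aluminium T-shaped plate 20 mm thick (along y), about 230 g. Blade 36 mm wide (x), from the nose to 70 mm up; the nose edge is fully rounded (10 mm radius). Head 80 mm wide (x), 20 thick, from 70 to 100 mm above the nose; its 22 mm ears overhang the blade at both ends. Origin: middle of the bottom of the nose; z up to the head.
- tape: Bystander: black tape measure, 70 x 40 x 65 mm, loose. Origin under its middle.
- jar: Bystander: glass jar, 60 mm across, 85 mm tall, loose. Origin under its middle.
- driver: Bystander: screwdriver lying on the bench, loose.
- spanner: Bystander: spanner lying on the bench, loose.
- offcut: Bystander: wooden offcut 120 x 45 x 20 mm, loose. Origin under its middle.
- mug: Bystander: mug 80 mm across, 90 mm tall, loose. Origin under its middle.
There are look-alikes about, which are no part of the job. What is shaped like the leaf12 but green or yellow is not meant.

How it is judged:
By the outcome, as a careful person would: the job done as asked, in the order asked, and still so for the second after the job is handed in, with the robot touching nothing.
It also fails if it takes over 72 s, if anything falls off the work surface, if the arm or the gripper's body presses on something with over 40 N, if the wrist force passes 120 N, or if a joint passes its speed limit or range.

ROBOT

A 6-joint arm with a two-finger parallel gripper is mounted at the origin on the work surface. World frame = base frame: x ahead of the robot, y to its left, z up, the work surface at z = 0. Lengths are in m, angles in rad, forces in N, time in s.
With the tool pointing down it reaches from about 0.325 to 0.85 m from the base axis. Payload 4.4 kg.
Tool frame: the origin (TCP) lies midway between the tips of the shut fingers; the grasp point (between the pads) lies 19 mm behind it; z points along the fingers, y is the direction in which the jaws open and shut (so a half turn about z gives the same grasp; the last joint's range is limited). The gripper opens to 94 mm and grips with 3 to 60 N. Pads are 16 mm wide; open, the fingers measure 119 mm over their backs; the gripper's body (75 mm by 177 mm) begins 78 mm behind the grasp point.
Start: joints at [-1.258, 0.207, 1.542, -0, 1.393, -0.15], TCP at [0.257, -0.515, 0.205] pointing down, gripper open.
Joint ranges: [-2.73, 2.73], [-0.86, 2.22], [0.23, 2.46], [-1.11, 4.25], [0.08, 2.63], [-2.82, 2.82]. Speed limits (rad/s): [2.79, 2.79, 3.14, 3.14, 3.14, 3.14].

INTERFACE

Orientations are given as a unit quaternion [w, x, y, z].
In Python, from rig import ctrl gives the robot as it stands.
- The arm moves only by the tool jog_arm, never from a script. Its argument "deltas" is one flat list of numbers, 6 for each row, row after row: the shift along the world's x, y, z each as a share of 0.2 m, from -1 to 1, then the turn, a rotation vector about the world's x, y, z each as a share of 0.08 rad, from -1 to 1. A call has 1 to 20 rows; each row shifts and turns the commanded pose from where the row before left it; what a row does not reach is not made up. A row lasts 1/12 s, in which the tool goes at most 41.7 mm and 7.16 degrees, less where a joint would pass 70% of its speed; a pose out of reach is approached as far as the arm can. A call with a number of a shift or a turn outside -1 to 1 is refused whole. A call with a gripper value outside its range is refused whole. "grip" is the closure, from 0 (fully open) to 1 (shut), set as the call begins (left out, the last holds). The fingers move at their own pace and stop on an object; the grip force is fixed at half the most. Time passes only in rows, so rows that do not move let the fingers close. It gives the time, the measured TCP pose, the force and the opening at its end, in the units of the state.
- ctrl.get_obs(): the state, without advancing time (a new reading comes with each control period).
- ctrl.capture(name): name is "scene" or "top"; returns the picture (480x640x3 uint8, red, green, blue); there is no depth.
- ctrl.camera_params(name): a dict with "fx", "fy", "cx", "cy" (pixels), "dist_coeffs" ([k1, k2, p1, p2, k3] as OpenCV has them; the pictures are not rectified), "R" (3x3) and "t" (3): a world point X has camera coordinates R X + t. Camera axes: x right, y down, z forward; pixel columns grow to the right and rows downward; lengths in m; the calibration is good to about 2 mm. A picture is of the moment at which its call begins. camera_params takes no time and is no camera call.
- ctrl.job_done(): hands the job in, once; it reports no verdict.
The state is a dict: "time_s": time; "qpos": joint angles; "joint_vel": joint speeds; "tau": joint torques, N m; "ee_pos": TCP position; "orientation": TCP orientation; "wrist_force": force on the tool from outside, world axes, zero at the start; "wrist_torque": the same for the moment, N m; "grip_width": finger opening in m.
Only numpy, scipy, OpenCV 4.12 (cv2) and the standard library are available. Lean on these libraries where they do the work, as an engineer would, in place of code of your own. Each camera call takes 0.05 s, during which the arm holds its last target. There are 200 camera calls.

## Working session

There is one attempt and no reset: what is moved stays moved. The work goes in short steps, Python scripts to look and compute and a tool call to move; the robot and the scene stay as the last step left them, time stands still between calls to the robot, and variables do not carry over. Pictures are saved under pics/ and viewed, about 8 in all and at most 12, crops included, and the job is handed in when it is done.

Besides the shell and the picture viewer there is one more tool, called after "Request:" by a JSON object that holds its "api" and its "payload", one argument or row to a line. jog_arm: Moves the arm, as the interface text tells. Its arguments: {"type":"object","properties":{"deltas":{"type":"array","items":{"type":"number"}},"grip":{"type":"number"}},"required":["deltas"]}

```bash
ls; mkdir -p pics; python3 - <<'E'
from rig import ctrl
import cv2
for n in("scene","top"):
    cv2.imwrite(f"pics/{n}0.png",ctrl.capture(n)[:,:,::-1]); print(n,ctrl.camera_params(n))
print(ctrl.get_obs())
E
```

```text
pics
scene {'fx': 505.68412883567606, 'fy': 505.68412883567606, 'cx': 328.0130518316037, 'cy': 236.5997582907474, 'dist_coeffs': array([-0.08752104,  0.        ,  0.        ,  0.        ,  0.        ]), 'R': array([[ 0.0636864 ,  0.99790135,  0.01170196],
       [ 0.71628362, -0.0375424 , -0.69679864],
       [-0.69489698,  0.05275852, -0.71717134]]), 't': array([-0.00594194, -0.37068835,  1.50442037])}
top {'fx': 554.3798544964477, 'fy': 554.3798544964477, 'cx': 318.4181912759232, 'cy': 235.80971415328017, 'dist_coeffs': array([-0.1512466,  0.       ,  0.       ,  0.       ,  0.       ]), 'R': array([[-0.01747274, -0.99983695,  0.00455726],
       [-0.99294999,  0.01681758, -0.11733496],
       [ 0.11723919, -0.00657529, -0.99308194]]), 't': array([-0.02775616,  0.55258728,  1.39365344])}
{'time_s': 0.1, 'qpos': array([-1.25850839e+00,  2.07326437e-01,  1.54273451e+00, -7.34831079e-06,
        1.39344978e+00, -1.50483711e-01]), 'joint_vel': array([ 0.00033688, -0.00274979, -0.00428772, -0.00016644,  0.00093511,
       -0.00080791]), 'tau': array([ 2.29285324e-04, -3.71866071e+01, -2.82294881e+01,  7.01004476e-02,
        3.11807916e-02, -6.29104602e-05]), 'ee_pos': array([ 0.25648323, -0.51387219,  0.20444794]), 'orientation': array([-9.55608005e-04,  9.73348926e-01,  2.29327166e-01, -8.11075913e-05]), 'wrist_force': array([ 0.18389372,  0.59107227, -1.02057119]), 'wrist_torque': array([ 0.00778447, -0.0112245 , -0.006912  ]), 'grip_width': 0.09391419124113919}
```

View pics/scene0.png

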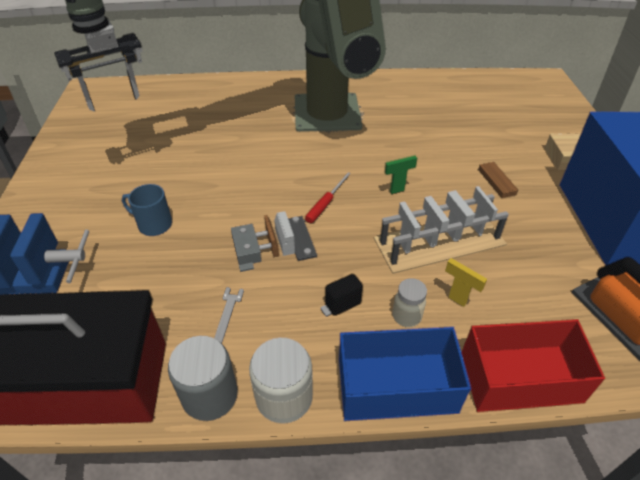

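View pics/top0.png

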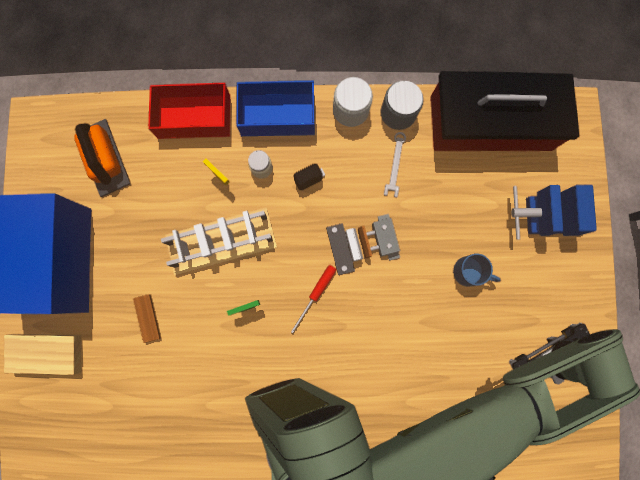

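The top view shows the rack at about (220,240) with four hanging leaves, the fence at (350,245), the shoe at (365,243), and the green and yellow look-alikes off the rack. I'll zoom in on the rack and fence next.

```bash
python3 - <<'E'
import cv2,numpy as np
t=cv2.imread("pics/top0.png")
a=cv2.resize(t[200:285,155:285],None,fx=6,fy=6,interpolation=cv2.INTER_CUBIC)[:300*2]
b=cv2.resize(t[205:285,318:408],None,fx=6,fy=6,interpolation=cv2.INTER_CUBIC)
cv2.imwrite("pics/a.png",a);cv2.imwrite("pics/b.png",b);print(a.shape,b.shape)
E
```

```text
(510, 780, 3) (480, 540, 3)
```

View pics/a.png

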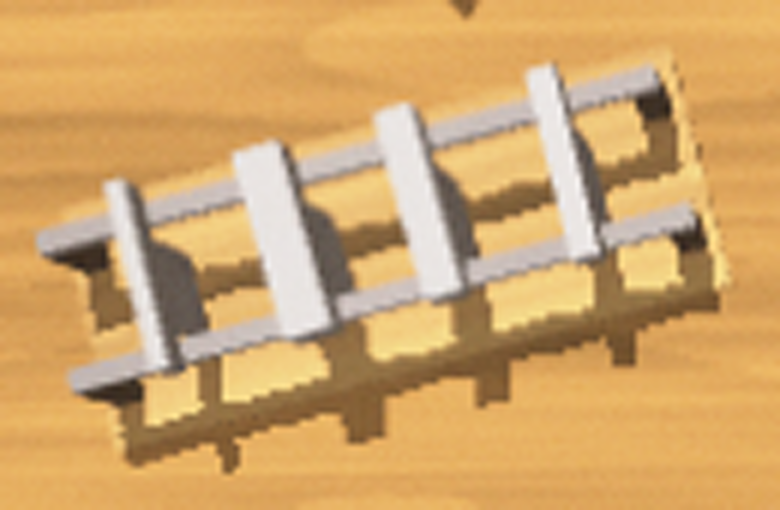

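View pics/b.png

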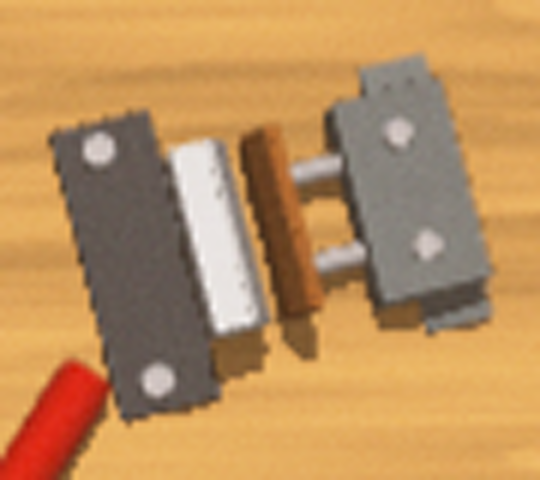

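The rack crop shows the leaf heads from left to right at crop x 140, 285, 420 and 565, which look like 8, 20, 16 and 12. In the fence crop, the bright fence top is at (218,235), the wooden shoe is at (283,220), and the driver's red handle is close to the fence foot. I'll measure these now.

```bash
cat > h.py <<'E'
from rig import ctrl
import cv2,numpy as np
P={n:ctrl.camera_params(n) for n in("scene","top")}
def K(p): return np.array([[p['fx'],0,p['cx']],[0,p['fy'],p['cy']],[0,0,1.]])
def ray(n,uv,z):
    p=P[n]; q=cv2.undistortPoints(np.array(uv,float).reshape(-1,1,2),K(p),p['dist_coeffs']).reshape(-1,2)
    d=np.c_[q,np.ones(len(q))]@p['R']; c=-p['R'].T@p['t']
    return c+d*((z-c[2])/d[:,2])[:,None]
def proj(n,X):
    p=P[n]; return cv2.projectPoints(np.array(X,float).reshape(-1,1,3),cv2.Rodrigues(p['R'])[0],p['t'],K(p),p['dist_coeffs'])[0].reshape(-1,2)
def prof(n,img,c,yaw,s,off,z):
    """mean grey along local y (s) around c at height z, averaged over local x offsets"""
    ex=np.array([np.cos(yaw),np.sin(yaw)]);ey=np.array([-ex[1],ex[0]])
    g=cv2.cvtColor(img,cv2.COLOR_BGR2GRAY).astype(np.float32)
    out=[]
    for o in off:
        xy=np.array(c)+o*ex+np.array(s)[:,None]*ey
        uv=proj(n,np.c_[xy,np.full(len(s),z)]).astype(np.float32)
        out.append(cv2.remap(g,uv[None,:,0],uv[None,:,1],cv2.INTER_LINEAR)[0])
    return np.mean(out,0)
E
python3 - <<'E'
from h import *
a=lambda l:[(155+u/6-.4,200+v/6-.4) for u,v in l]
b=lambda l:[(318+u/6-.4,205+v/6-.4) for u,v in l]
r=ray("top",a([(40,240),(655,75),(75,380),(690,215)]),.08);print("rails",r.round(4))
print("rack yaw",[np.arctan2(*( r[i]-r[i+1])[[1,0]])-np.pi/2 for i in(0,2)])
h=ray("top",a([(117,182),(165,368),(258,148),(310,335),(398,108),(447,295),(542,68),(590,255)]),.11)
for i in range(0,8,2):
    d=h[i]-h[i+1]; print("leaf c",(h[i]+h[i+1])[:2]/2,"yaw",np.arctan2(d[1],d[0]),"len",np.linalg.norm(d))
f=ray("top",b([(172,150),(218,140),(268,322),(218,335)]),.055);print("fence",f.round(4))
s=ray("top",b([(243,135),(278,125),(325,305),(290,318)]),.055);print("shoe",s.round(4))
for q in(f,s):
  print([np.arctan2(*(q[i]-q[j])[[1,0]]) for i,j in((0,3),(1,2))])
img=cv2.imread("pics/top0.png")
fy=np.mean([np.arctan2(*(q[i]-q[j])[[1,0]]) for q in(f,s) for i,j in((0,3),(1,2))])
c=f.mean(0)[:2]; sv=np.arange(-.06,.02,.001)
print("fc",c,fy); p=prof("top",img,c,fy,sv,np.linspace(-.025,.025,11),.055)
print([(int(round(x*1000)),int(v)) for x,v in zip(sv,p)])
for i in range(0,8,2):
    d=h[i]-h[i+1];sv=np.arange(-.02,.02,.001)
    p=prof("top",img,(h[i]+h[i+1])[:2]/2,np.arctan2(d[1],d[0]),sv,np.linspace(-.012,.012,9),.11);print(i,[(int(round(x*1000)),int(v)) for x,v in zip(sv,p)])
E
```

```text
rails [[0.5435 0.358  0.08  ]
 [0.6085 0.0988 0.08  ]
 [0.4846 0.3423 0.08  ]
 [0.5494 0.0845 0.08  ]]
rack yaw [np.float64(0.2454710979576875), np.float64(0.24638901806974545)]
leaf c [0.52512413 0.30728206] yaw 0.26517932815165834 len 0.07940661734604054
leaf c [0.53791272 0.24818048] yaw 0.27797079491969107 len 0.08010208741970759
leaf c [0.55335525 0.19127912] yaw 0.25763990123705294 len 0.07968763246089083
leaf c [0.56875257 0.1325342 ] yaw 0.24702020290558818 len 0.079557994108684
fence [[ 0.564  -0.108   0.055 ]
 [ 0.568  -0.1276  0.055 ]
 [ 0.4904 -0.1468  0.055 ]
 [ 0.4853 -0.1256  0.055 ]]
shoe [[ 0.5699 -0.1383  0.055 ]
 [ 0.574  -0.1532  0.055 ]
 [ 0.4972 -0.171   0.055 ]
 [ 0.492  -0.1561  0.055 ]]
[np.float64(0.21929229298915293), np.float64(0.24217262703334289)]
[np.float64(0.22470525481551687), np.float64(0.22755730706799873)]
fc [ 0.52695686 -0.1269939 ] 0.22843187047650285
[(-60, 96), (-59, 86), (-58, 89), (-57, 96), (-56, 106), (-55, 121), (-54, 132), (-53, 140), (-52, 145), (-51, 147), (-50, 148), (-49, 150), (-48, 152), (-47, 153), (-46, 154), (-45, 155), (-44, 1
[... 1759 characters left out ...]
), (-4, 217), (-3, 228), (-2, 230), (-1, 230), (0, 230), (1, 230), (2, 230), (3, 230), (4, 230), (5, 230), (6, 230), (7, 229), (8, 225), (9, 217), (10, 204), (11, 188), (12, 175), (13, 167), (14, 166), (15, 167), (16, 169), (17, 169), (18, 167), (19, 166)]
6 [(-20, 175), (-19, 177), (-18, 176), (-17, 175), (-16, 174), (-15, 173), (-14, 171), (-13, 167), (-12, 157), (-11, 141), (-10, 123), (-9, 110), (-8, 102), (-7, 101), (-6, 112), (-5, 139), (-4, 178), (-3, 213), (-2, 228), (-1, 231), (0, 231), (1, 231), (2, 231), (3, 231), (4, 230), (5, 229), (6, 224), (7, 213), (8, 196), (9, 182), (10, 175), (11, 174), (12, 174), (13, 173), (14, 172), (15, 170), (16, 169), (17, 168), (18, 167), (19, 166)]
```

```bash
python3 - <<'E'
from h import *
t=cv2.imread("pics/top0.png");s=cv2.imread("pics/scene0.png")
a=cv2.resize(t[222:268,340:380],None,fx=11,fy=11,interpolation=cv2.INTER_CUBIC)
b=cv2.resize(s[205:265,255:305],None,fx=8,fy=8,interpolation=cv2.INTER_CUBIC)
o=np.zeros((510,850,3),np.uint8);o[:a.shape[0],:a.shape[1]]=a;o[:b.shape[0],450:450+b.shape[1]]=b
cv2.imwrite("pics/c.png",o[:,:800] if 450+b.shape[1]<=800 else o)
print(o.shape,450+b.shape[1])
E
```

```text
(510, 850, 3) 850
```

View pics/c.png

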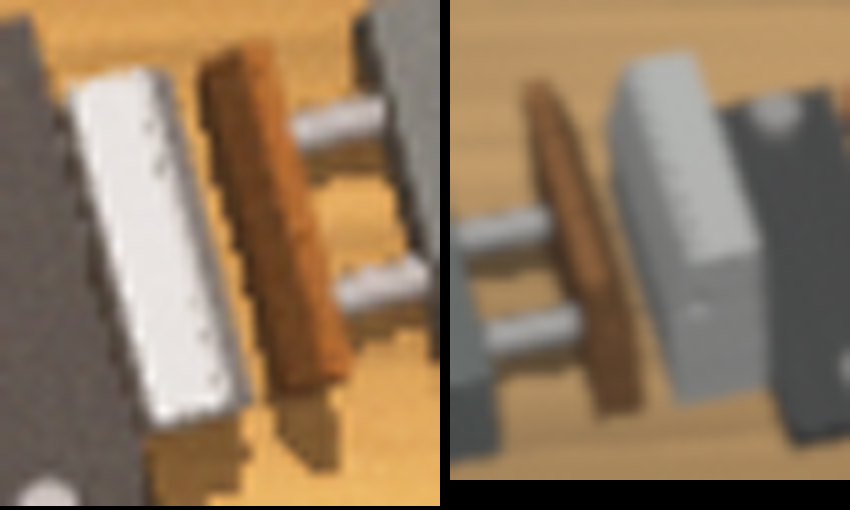

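The zoom settles the layout. From left to right in the top crop there is the bright fence top, the thin dark chamfer, a strip of bench seen through the gap, the dark shoe chamfer and the lighter shoe top. That puts the gap at about 8 mm, centred near (0.531,-0.145). I'm moving to leaf8 now.

Request:
{"api": "jog_arm", "payload": {
  "deltas": [0.061,0.187,0,0,0,-0.136,0.061,0.187,0,0,0,-0.136,0.061,0.187,0,0,0,-0.136,0.061,0.187,0,0,0,-0.136,0.061,0.187,0,0,0,-0.136,0.061,0.187,0,0,0,-0.136,0.061,0.187,0,0,0,-0.136,0.061,0.187,0,0,0,-0.136,0.061,0.187,0,0,0,-0.136,0.061,0.187,0,0,0,-0.136,0.061,0.187,0,0,0,-0.136,0.061,0.187,0,0,0,-0.136,0.061,0.187,0,0,0,-0.136,0.061,0.187,0,0,0,-0.136,0.061,0.187,0,0,0,-0.136,0.061,0.187,0,0,0,-0.136,0.061,0.187,0,0,0,-0.136,0.061,0.187,0,0,0,-0.136,0.061,0.187,0,0,0,-0.136,0.061,0.187,0,0,0,-0.136],
  "grip": 0.5
}}

```text
time_s: 1.77
ee_pos: [0.5005, 0.2355, 0.2049]
orientation: [0.0, 0.992, 0.122, -0.0]
wrist_force: [0.2, -1.2, 0.8]
grip_width: 0.0473
```

```bash
python3 - <<'E'
from h import *
img=cv2.imread("pics/top0.png")
def edge(c,yaw,sv,off,z,lev):
    r=[]
    for o in off:
        p=prof("top",img,c,yaw,sv,[o-.002,o,o+.002],z); i=np.where(np.diff(np.sign(p-lev)))[0]
        i=i[0]; r.append(sv[i]+(lev-p[i])/(p[i+1]-p[i])*(sv[1]-sv[0]))
    k=np.polyfit(off,r,1); return k
off=np.linspace(-.03,.03,13)
c=(.52696,-.12699);y=.228
for n,a,b,l in(("back",.018,.006,155),("top/chamfer",0,-.010,180),("bench/shoe",-.0145,-.020,110),("shoe top front",-.025,-.034,95)):
    k=edge(c,y,np.linspace(a,b,60),off,.055,l);print(n,"yaw",y+k[0],"off mm",k[1]*1e3)
for c in((.5379,.2482),(.5534,.1913),(.5688,.1325),(.5251,.3073)):
    k=edge(c,.25,np.linspace(-.014,.002,60),off,.11,165);print("leaf yaw",.25+k[0],k[1]*1e3)
E
```

```text
back yaw 0.23020749195818474 off mm 11.880710402918876
top/chamfer yaw 0.2288204457762743 off mm -6.890035974349937
bench/shoe yaw 0.22641770861595495 off mm -16.29851315079701
shoe top front yaw 0.23641521342737867 off mm -29.65003361938596
leaf yaw 0.21184461118233974 -10.221606637073153
leaf yaw 0.21181162129480488 -8.40950804808926
leaf yaw 0.27978070427483737 -8.513037132004559
leaf yaw 0.10503195209151472 -4.539455068468891
```

Request:
{"api": "jog_arm", "payload": {
  "deltas": [0.03,0.093,0,0,0,0,0.03,0.093,0,0,0,0,0.03,0.093,-0.05,0,0,0,0.03,0.093,-0.05,0,0,0,0,0,-0.125,0,0,0,0,0,-0.125,0,0,0,0,0,-0.125,0,0,0,0,0,-0.1,0,0,0,0,0,-0.05,0,0,0,0,0,0,0,0,0]
}}

```text
time_s: 2.6
ee_pos: [0.522, 0.3067, 0.0768]
orientation: [0.001, 0.992, 0.122, -0.003]
wrist_force: [-0.0, 0.0, 0.0]
grip_width: 0.0472
```

Request:
{"api": "jog_arm", "payload": {
  "deltas": [0,0,0,0,0,0,0,0,0,0,0,0,0,0,0,0,0,0,0,0,0,0,0,0,0,0,0,0,0,0],
  "grip": 1
}}

```text
time_s: 3.02
ee_pos: [0.5256, 0.3082, 0.0818]
orientation: [-0.0, 0.992, 0.122, 0.001]
wrist_force: [-0.2, 0.5, 0.3]
grip_width: 0.0171
```

Request:
{"api": "jog_arm", "payload": {
  "deltas": [0,0,0,0,0,0,0,0,0,0,0,0,0,0,0,0,0,0,0,0,0,0,0,0],
  "grip": 1
}}

```text
time_s: 3.35
ee_pos: [0.5252, 0.3083, 0.0813]
orientation: [-0.0, 0.992, 0.122, 0.001]
wrist_force: [-0.2, 2.1, 4.3]
grip_width: 0.008
```

```bash
python3 - <<'E'
from h import *
o=ctrl.get_obs();print(o['ee_pos'],o['wrist_force'],o['wrist_torque'],o['grip_width'],o['orientation'])
E
```

```text
[0.52515271 0.30831697 0.0812906 ] [-0.19121775  2.07899088  4.33170852] [ 0.20070562  0.12591637 -0.00408665] 0.008003475384741237 [-3.84506223e-04  9.92496708e-01  1.22269258e-01  6.03580117e-04]
```

Request:
{"api": "jog_arm", "payload": {
  "deltas": [0,0,0.03,0,0,0,0,0,0.09,0,0,0,0,0,0.16,0,0,0,0,0,0.18,0,0,0,0,0,0.12,0,0,0,0,0,0.04,0,0,0,0.0025,-0.08,0,0,0,0,0.0025,-0.16,0,0,0,0,0.0025,-0.2,0,0,0,0,0.0025,-0.2,0,0,0,0,0.0025,-0.2,0,0,0,-0.05,0.0025,-0.2,0,0,0,-0.05,0.0025,-0.2,0,0,0,-0.05,0.0025,-0.2,0,0,0,-0.05,0.0025,-0.2,0,0,0,0,0.0025,-0.2,0,0,0,0,0.0025,-0.2,0,0,0,0,0.0025,-0.16,0,0,0,0,0,-0.08,0,0,0,0,0,-0.02,0,0,0,0]
}}

```text
time_s: 5.02
ee_pos: [0.5294, -0.1551, 0.2026]
orientation: [-0.0, 0.994, 0.112, -0.002]
wrist_force: [-0.5, 0.8, -1.6]
grip_width: 0.0077
```

Request:
{"api": "jog_arm", "payload": {
  "deltas": [0,0,-0.1,0,0,0,0,0,-0.08,0,0,0,0,0,-0.04,0,0,0,0,0,0,0,0,0,0,0,0,0,0,0]
}}

```text
time_s: 5.43
ee_pos: [0.5301, -0.151, 0.1596]
orientation: [-0.001, 0.993, 0.115, -0.001]
wrist_force: [0.5, 0.0, -0.4]
grip_width: 0.0078
```

```bash
python3 - <<'E'
from h import *
o=ctrl.get_obs();print(o['time_s'],o['ee_pos'],o['wrist_force'],o['wrist_torque'],o['orientation'])
a=ctrl.capture("top")[:,:,::-1];b=ctrl.capture("scene")[:,:,::-1]
cv2.imwrite("pics/top1.png",a);cv2.imwrite("pics/scene1.png",b)
A=cv2.resize(a[200:290,320:400],None,fx=5,fy=5,interpolation=cv2.INTER_CUBIC)
B=cv2.resize(b[180:270,230:310],None,fx=5,fy=5,interpolation=cv2.INTER_CUBIC)
cv2.imwrite("pics/d.png",np.hstack([A,B]))
E
```

```text
5.4333 [ 0.53012976 -0.15099096  0.15959545] [ 0.46930762  0.01147875 -0.37298279] [ 0.0028368   0.00244052 -0.00048193] [-6.46941703e-04  9.93376259e-01  1.14901518e-01 -9.11024662e-04]
```

View pics/d.png

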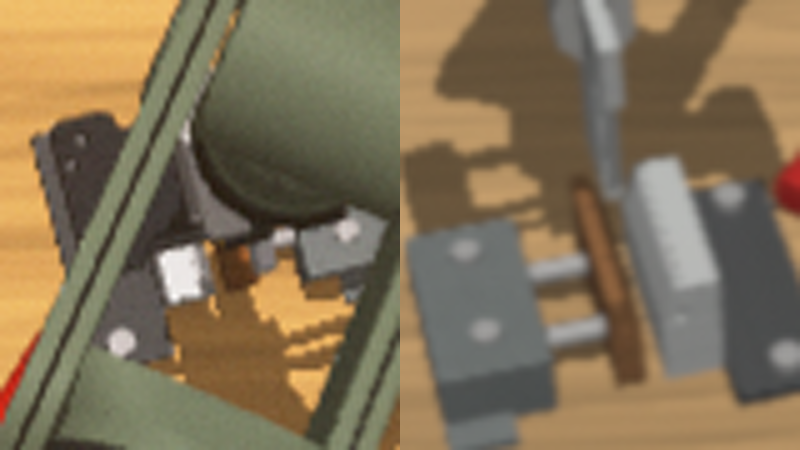

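The leaf hangs above the gap in the scene half, with its nose at about (612,190). It sits slightly to the shoe side, as the TCP reading says. I'll compare the nose position with the calibration.

```bash
python3 - <<'E'
from h import *
o=ctrl.get_obs();t=o['ee_pos'];q=o['orientation'];yaw=2*np.arctan2(q[2],q[1]);print(yaw)
ex=np.array([np.cos(yaw),np.sin(yaw),0]);ey=np.array([-ex[1],ex[0],0])
n=t.copy();n[2]-=.0713
L=[n+.018*ex+s*ey+[0,0,z] for z in(.004,.03,.07) for s in(-.004,.004)]
uv=proj("scene",L);print(uv.round(1).tolist());print(((uv-[230,180])*5+[400,0]).round().tolist())
g=cv2.cvtColor(cv2.imread("pics/scene1.png"),cv2.COLOR_BGR2GRAY)
for r in(205,208,211,214): print(r,g[r,262:280].tolist())
E
```

```text
0.23005563006464416
[[269.6, 218.9], [273.4, 218.2], [268.7, 209.7], [272.5, 208.9], [267.3, 194.9], [271.2, 194.1]]
[[598.0, 195.0], [617.0, 191.0], [594.0, 148.0], [613.0, 145.0], [586.0, 74.0], [606.0, 71.0]]
205 [85, 85, 85, 85, 86, 88, 93, 106, 112, 104, 98, 93, 88, 85, 85, 85, 84, 84]
208 [88, 88, 87, 88, 89, 89, 91, 101, 106, 102, 98, 96, 91, 89, 88, 89, 89, 89]
211 [85, 85, 85, 85, 85, 86, 90, 96, 103, 103, 100, 96, 91, 87, 88, 88, 93, 103]
214 [86, 84, 82, 80, 79, 82, 87, 94, 108, 111, 104, 97, 93, 90, 103, 136, 164, 176]
```

Request:
{"api": "jog_arm", "payload": {
  "deltas": [-0.003,0.0125,-0.02,0,0,0,-0.003,0.0125,-0.05,0,0,0,0,0,-0.05,0,0,0,0,0,-0.05,0,0,0,0,0,-0.03,0,0,0,0,0,0,0,0,0,0,0,0,0,0,0]
}}

```text
time_s: 6.12
ee_pos: [0.5289, -0.147, 0.1195]
orientation: [-0.0, 0.993, 0.114, -0.001]
wrist_force: [0.4, -0.4, -0.8]
grip_width: 0.0079
```

```bash
cat >> h.py <<'E'
def st():
    o=ctrl.get_obs();t=o['ee_pos'];q=o['orientation'];yaw=2*np.arctan2(q[2],q[1]);c=np.cos(.229);s=np.sin(.229)
    d=t[:2]-[.52696,-.12699];f=o['wrist_force']
    print("t",round(o['time_s'],2),"local xy mm",((d@[c,s])*1e3).round(2),((d@[-s,c])*1e3).round(2),"z",(t[2]*1e3).round(2),"yaw",yaw.round(4),"F local",(f[:2]@[c,s]).round(2),(f[:2]@[-s,c]).round(2),f[2].round(2),"T",o['wrist_torque'].round(3),"tcp",t.round(4))
E
python3 -c "from h import *;st()"
```

```text
t 6.12 local xy mm -2.63 -19.9 z 119.48 yaw 0.229 F local 0.26 -0.51 -0.8 T [-0.079 -0.004  0.018] tcp [ 0.5289 -0.147   0.1195]
```

Request:
{"api": "jog_arm", "payload": {
  "deltas": [-0.001,0.004,-0.01,0,0,0,0,0,-0.015,0,0,0,0,0,-0.015,0,0,0,0,0,-0.015,0,0,0,0,0,0,0,0,0,0,0,0,0,0,0]
}}

```text
time_s: 6.62
ee_pos: [0.5291, -0.1462, 0.1092]
orientation: [-0.0, 0.993, 0.114, -0.0]
wrist_force: [0.9, -0.5, -1.5]
grip_width: 0.008
```

```bash
python3 -c "from h import *;st()"
```

```text
t 6.62 local xy mm -2.26 -19.25 z 109.21 yaw 0.2292 F local 0.76 -0.68 -1.49 T [ 0.002 -0.006 -0.04 ] tcp [ 0.5291 -0.1462  0.1092]
```

Request:
{"api": "jog_arm", "payload": {
  "deltas": [0,0,-0.01,0,0,0,0,0,-0.015,0,0,0,0,0,-0.015,0,0,0,0,0,-0.015,0,0,0,0,0,-0.015,0,0,0,0,0,-0.01,0,0,0,0,0,0,0,0,0,0,0,0,0,0,0]
}}

```text
time_s: 7.28
ee_pos: [0.5286, -0.1456, 0.0923]
orientation: [-0.001, 0.993, 0.114, -0.001]
wrist_force: [0.3, 4.3, -1.9]
grip_width: 0.0078
```

```bash
python3 -c "from h import *;st()"
```

```text
t 7.28 local xy mm -2.65 -18.5 z 92.28 yaw 0.2291 F local 1.3 4.07 -1.88 T [ 1.193 -0.008  0.01 ] tcp [ 0.5286 -0.1456  0.0923]
```

Shoe-side contact reads 4 N at local y -18.5. I'll probe sideways toward the fence in small steps.

Request:
{"api": "jog_arm", "payload": {
  "deltas": [-0.0006,0.0025,0,0,0,0,0,0,0,0,0,0,0,0,0,0,0,0]
}}

```text
time_s: 7.53
ee_pos: [0.5284, -0.1455, 0.0927]
orientation: [-0.0, 0.993, 0.114, -0.001]
wrist_force: [-0.8, 4.3, -3.0]
grip_width: 0.0079
```

```bash
python3 -c "from h import *;st()"
```

```text
t 7.53 local xy mm -2.76 -18.32 z 92.7 yaw 0.2293 F local 0.25 4.4 -3.03 T [ 1.135  0.18  -0.034] tcp [ 0.5284 -0.1455  0.0927]
```

Request:
{"api": "jog_arm", "payload": {
  "deltas": [-0.0006,0.0025,0,0,0,0,0,0,0,0,0,0,0,0,0,0,0,0]
}}

```text
time_s: 7.78
ee_pos: [0.5285, -0.1453, 0.0932]
orientation: [-0.0, 0.993, 0.114, -0.001]
wrist_force: [-1.8, 4.1, -3.8]
grip_width: 0.0078
```

```bash
python3 -c "from h import *;st()"
```

```text
t 7.78 local xy mm -2.65 -18.14 z 93.16 yaw 0.2292 F local -0.83 4.39 -3.81 T [ 1.09   0.394 -0.042] tcp [ 0.5285 -0.1453  0.0932]
```

Request:
{"api": "jog_arm", "payload": {
  "deltas": [-0.0006,0.0025,0,0,0,0,0,0,0,0,0,0,0,0,0,0,0,0]
}}

```text
time_s: 8.03
ee_pos: [0.5285, -0.1449, 0.0934]
orientation: [-0.0, 0.993, 0.114, -0.0]
wrist_force: [-2.2, 3.4, -2.8]
grip_width: 0.0077
```

```bash
python3 -c "from h import *;st()"
```

```text
t 8.03 local xy mm -2.53 -17.79 z 93.37 yaw 0.2292 F local -1.39 3.85 -2.83 T [ 0.976  0.579 -0.007] tcp [ 0.5285 -0.1449  0.0934]
```

Request:
{"api": "jog_arm", "payload": {
  "deltas": [-0.001,0.005,0,0,0,0,0,0,0,0,0,0,0,0,0,0,0,0]
}}

```text
time_s: 8.28
ee_pos: [0.5291, -0.1444, 0.0939]
orientation: [0.001, 0.993, 0.114, 0.0]
wrist_force: [-1.4, 1.5, -2.1]
grip_width: 0.0078
```

```bash
python3 -c "from h import *;st()"
```

```text
t 8.28 local xy mm -1.84 -17.43 z 93.92 yaw 0.2293 F local -1.01 1.78 -2.08 T [ 0.627  0.463 -0.021] tcp [ 0.5291 -0.1444  0.0939]
```

Request:
{"api": "jog_arm", "payload": {
  "deltas": [-0.001,0.005,0,0,0,0,0,0,0,0,0,0,0,0,0,0,0,0]
}}

```text
time_s: 8.53
ee_pos: [0.5299, -0.1439, 0.0944]
orientation: [0.001, 0.993, 0.114, 0.001]
wrist_force: [0.2, -0.5, -0.7]
grip_width: 0.0078
```

```bash
python3 -c "from h import *;st()"
```

```text
t 8.53 local xy mm -0.99 -17.1 z 94.4 yaw 0.2294 F local 0.1 -0.54 -0.67 T [0.081 0.058 0.056] tcp [ 0.5299 -0.1439  0.0944]
```

Request:
{"api": "jog_arm", "payload": {
  "deltas": [-0.001,0.005,0,0,0,0,0,0,0,0,0,0,0,0,0,0,0,0]
}}

```text
time_s: 8.78
ee_pos: [0.5298, -0.1436, 0.0944]
orientation: [0.002, 0.993, 0.114, 0.001]
wrist_force: [1.1, -3.9, -0.3]
grip_width: 0.0079
```

```bash
python3 -c "from h import *;st()"
```

```text
t 8.78 local xy mm -1.03 -16.76 z 94.43 yaw 0.2293 F local 0.18 -4.04 -0.27 T [-0.973 -0.283 -0.063] tcp [ 0.5298 -0.1436  0.0944]
```

Request:
{"api": "jog_arm", "payload": {
  "deltas": [-0.001,0.005,0,0,0,0,0,0,0,0,0,0,0,0,0,0,0,0]
}}

```text
time_s: 9.03
ee_pos: [0.5297, -0.1432, 0.0944]
orientation: [0.003, 0.993, 0.114, 0.002]
wrist_force: [1.8, -6.1, -1.2]
grip_width: 0.008
```

```bash
python3 -c "from h import *;st()"
```

```text
t 9.03 local xy mm -1.03 -16.45 z 94.43 yaw 0.2295 F local 0.38 -6.34 -1.24 T [-1.54e+00 -3.60e-01  1.00e-03] tcp [ 0.5297 -0.1432  0.0944]
```

Request:
{"api": "jog_arm", "payload": {
  "deltas": [0.002,-0.009,0,0,0,0,0,0,0,0,0,0,0,0,0,0,0,0]
}}

```text
time_s: 9.28
ee_pos: [0.5297, -0.1436, 0.0943]
orientation: [0.001, 0.993, 0.114, 0.001]
wrist_force: [1.3, -5.1, 0.8]
grip_width: 0.0076
```

```bash
python3 -c "from h import *;st()"
```

```text
t 9.28 local xy mm -1.12 -16.84 z 94.31 yaw 0.2291 F local 0.1 -5.23 0.82 T [-1.056 -0.425  0.004] tcp [ 0.5297 -0.1436  0.0943]
```

Request:
{"api": "jog_arm", "payload": {
  "deltas": [0,0,-0.0125,0,0,0,0,0,-0.0125,0,0,0,0,0,-0.0125,0,0,0,0,0,-0.0125,0,0,0]
}}

```text
time_s: 9.62
ee_pos: [0.5295, -0.1437, 0.0841]
orientation: [0.001, 0.993, 0.114, 0.001]
wrist_force: [0.9, -5.6, 3.5]
grip_width: 0.0075
```

```bash
python3 -c "from h import *;st()"
```

```text
t 9.62 local xy mm -1.35 -16.85 z 84.14 yaw 0.2294 F local -0.39 -5.7 3.47 T [-1.311 -0.302 -0.041] tcp [ 0.5295 -0.1437  0.0841]
```

Request:
{"api": "jog_arm", "payload": {
  "deltas": [0,0,0,0,0,0,0,0,0,0,0,0,0,0,0,0,0,0]
}}

```text
time_s: 9.87
ee_pos: [0.5294, -0.1437, 0.0837]
orientation: [0.001, 0.993, 0.114, 0.001]
wrist_force: [2.1, -5.9, 1.1]
grip_width: 0.0075
```

```bash
python3 -c "
from h import *;st()
b=ctrl.capture('scene')[:,:,::-1];cv2.imwrite('pics/scene2.png',b)
a=cv2.imread('pics/scene0.png')
f=lambda im,r:cv2.cvtColor(im,cv2.COLOR_BGR2GRAY)[r[0]:r[1],r[2]:r[3]].astype(np.float32)
for r in((236,262,258,284),(215,262,258,282),(222,270,232,258)): print(cv2.phaseCorrelate(f(a,r),f(b,r),cv2.createHanningWindow((r[3]-r[2],r[1]-r[0]),cv2.CV_32F)))
for row in (240,244,248): print(a[row,260:290,2].tolist());print(b[row,260:290,2].tolist())
"
```

```text
t 9.87 local xy mm -1.43 -16.85 z 83.72 yaw 0.2294 F local 0.71 -6.26 1.13 T [-1.38  -0.493 -0.074] tcp [ 0.5294 -0.1437  0.0837]
((0.5070075935226228, 0.385349729775589), 1.058577445308858)
((-0.1460254453924179, -0.10671494109993418), 0.950141797049178)
((0.6006765107185998, 0.12805392210808364), 0.8640778789549698)
[152, 154, 154, 159, 165, 166, 163, 148, 114, 79, 78, 99, 116, 117, 106, 95, 109, 126, 119, 98, 99, 111, 117, 120, 122, 123, 123, 124, 123, 123]
[158, 159, 160, 165, 170, 172, 170, 153, 118, 83, 80, 102, 118, 118, 107, 95, 96, 102, 103, 101, 105, 114, 121, 124, 127, 127, 127, 128, 127, 128]
[158, 153, 149, 152, 156, 158, 158, 156, 157, 152, 133, 101, 90, 93, 95, 96, 97, 109, 131, 130, 106, 99, 112, 124, 129, 134, 134, 128, 124, 124]
[164, 158, 153, 158, 161, 163, 163, 162, 163, 158, 138, 104, 93, 96, 99, 99, 99, 103, 109, 105, 96, 101, 116, 128, 134, 138, 139, 132, 129, 129]
[130, 131, 123, 118, 114, 108, 101, 96, 95, 93, 84, 77, 83, 94, 96, 96, 96, 102, 124, 148, 145, 119, 110, 120, 124, 123, 124, 124, 124, 124]
[135, 135, 128, 122, 118, 112, 104, 99, 98, 96, 87, 80, 87, 96, 100, 99, 99, 106, 128, 152, 149, 122, 113, 123, 128, 128, 128, 128, 128, 128]
```

The shoe's edge columns in the picture match the rest picture to about 0.05 px, even with the leaf against the fence. So leaf8 isn't displacing the shoe and is loose. I'll hang it back where it was.

Request:
{"api": "jog_arm", "payload": {
  "deltas": [0.001,-0.004,0.02,0,0,0,0,0,0.08,0,0,0,0,0,0.14,0,0,0,0,0,0.16,0,0,0,0,0,0.15,0,0,0,0,0.02,0.06,0,0,0,-0.002,0.08,0,0,0,0,-0.002,0.16,0,0,0,0,-0.002,0.2,0,0,0,0.05,-0.002,0.2,0,0,0,0.05,-0.002,0.2,0,0,0,0.05,-0.002,0.2,0,0,0,0.05,-0.002,0.2,0,0,0,0,-0.002,0.2,0,0,0,0,-0.002,0.2,0,0,0,0,-0.002,0.2,0,0,0,0,-0.002,0.2,0,0,0,0,0,0.14,0,0,0,0,0,0.07,0,0,0,0,0,0,0,0,0,0]
}}

```text
time_s: 11.58
ee_pos: [0.5219, 0.3134, 0.2032]
orientation: [-0.0, 0.992, 0.124, -0.002]
wrist_force: [0.5, -0.1, -0.7]
grip_width: 0.0081
```

Request:
{"api": "jog_arm", "payload": {
  "deltas": [0,0,0,0,0,0,0,0,0,0,0,0,0,0,0,0,0,0]
}}

```text
time_s: 11.83
ee_pos: [0.5243, 0.3088, 0.205]
orientation: [0.0, 0.993, 0.121, -0.001]
wrist_force: [0.4, -0.4, -0.1]
grip_width: 0.0077
```

```bash
python3 -c "from h import *;st()"
```

```text
t 11.83 local xy mm 96.31 425.0 z 205.03 yaw 0.2431 F local 0.26 -0.5 -0.07 T [-0.019 -0.033 -0.018] tcp [0.5243 0.3088 0.205 ]
```

Request:
{"api": "jog_arm", "payload": {
  "deltas": [0.002,0,-0.06,0,0,0.03,0.002,0,-0.15,0,0,0,0,0,-0.18,0,0,0,0,0,-0.12,0,0,0,0,0,-0.06,0,0,0,0,0,-0.03,0,0,0,0,0,-0.015,0,0,0,0,0,0,0,0,0,0,0,0,0,0,0]
}}

```text
time_s: 12.58
ee_pos: [0.5266, 0.311, 0.0843]
orientation: [-0.0, 0.992, 0.123, 0.002]
wrist_force: [0.6, -0.6, -1.2]
grip_width: 0.0077
```

```bash
python3 -c "from h import *;st()"
```

```text
t 12.58 local xy mm 99.12 426.65 z 84.27 yaw 0.2474 F local 0.45 -0.74 -1.24 T [ 0.061 -0.02  -0.   ] tcp [0.5266 0.311  0.0843]
```

Request:
{"api": "jog_arm", "payload": {
  "deltas": [0,0,-0.01,0,0,0,0,0,-0.005,0,0,0,0,0,0,0,0,0,0,0,0,0,0,0]
}}

```text
time_s: 12.92
ee_pos: [0.5265, 0.3112, 0.0813]
orientation: [-0.0, 0.992, 0.124, 0.002]
wrist_force: [0.0, -0.5, 4.4]
grip_width: 0.0078
```

```bash
python3 -c "from h import *;st()"
```

```text
t 12.92 local xy mm 99.01 426.83 z 81.3 yaw 0.2477 F local -0.1 -0.52 4.37 T [-0.124  0.084 -0.01 ] tcp [0.5265 0.3112 0.0813]
```

Request:
{"api": "jog_arm", "payload": {
  "deltas": [0,0,0,0,0,0,0,0,0,0,0,0,0,0,0,0,0,0,0,0,0,0,0,0,0,0,0.04,0,0,0,0,0,0.12,0,0,0,0,0,0.14,0,0,0,0.02,-0.084,0.02,0,0,0,0.04,-0.17,0,0,0,0,0.045,-0.19,0,0,0,0,0.045,-0.19,0,0,0,0,0.035,-0.15,0,0,0,0,0.022,-0.08,0,0,0,0,0,-0.02,0,0,0,0,0,0,0,0,0,0,0,0,0,0,0,0],
  "grip": 0.5
}}

```text
time_s: 14.25
ee_pos: [0.5663, 0.1345, 0.1436]
orientation: [-0.0, 0.992, 0.124, -0.0]
wrist_force: [0.2, 0.7, -0.2]
grip_width: 0.0468
```

```bash
python3 -c "from h import *;st();print(ctrl.get_obs()['grip_width'])"
```

```text
t 14.25 local xy mm 97.68 245.72 z 143.63 yaw 0.2476 F local 0.35 0.68 -0.24 T [ 0.057  0.012 -0.013] tcp [0.5663 0.1345 0.1436]
0.04679000389195459
```

Request:
{"api": "jog_arm", "payload": {
  "deltas": [0.008,0,-0.05,0,0,0,0,0,-0.12,0,0,0,0,0,-0.09,0,0,0,0,0,-0.04,0,0,0,0,0,-0.01,0,0,0,0,0,0,0,0,0]
}}

```text
time_s: 14.75
ee_pos: [0.5673, 0.1347, 0.0805]
orientation: [-0.0, 0.992, 0.124, -0.001]
wrist_force: [-0.5, 0.0, -0.0]
grip_width: 0.0466
```

Request:
{"api": "jog_arm", "payload": {
  "deltas": [0,0,0,0,0,0,0,0,0,0,0,0,0,0,0,0,0,0,0,0,0,0,0,0,0,0,0,0,0,0,0,0,0,0,0,0,0,0,0,0,0,0,0,0,0,0,0,0],
  "grip": 1
}}

```text
time_s: 15.42
ee_pos: [0.5685, 0.1339, 0.082]
orientation: [-0.0, 0.992, 0.123, 0.0]
wrist_force: [1.0, -0.3, 3.3]
grip_width: 0.0116
```

```bash
python3 -c "from h import *;st();print(ctrl.get_obs()['grip_width'])"
```

```text
t 15.42 local xy mm 99.64 244.68 z 81.99 yaw 0.2475 F local 0.86 -0.54 3.34 T [ 0.145  0.099 -0.049] tcp [0.5685 0.1339 0.082 ]
0.011632096245537463
```

Request:
{"api": "jog_arm", "payload": {
  "deltas": [0,0,0.03,0,0,0,0,0,0.1,0,0,0,0,0,0.18,0,0,0,0,0,0.15,0,0,0,0,0,0.04,0,0,0,-0.021,-0.08,0,0,0,0,-0.021,-0.16,0,0,0,0,-0.021,-0.2,0,0,0,-0.06,-0.021,-0.2,0,0,0,-0.06,-0.021,-0.2,0,0,0,-0.06,-0.021,-0.2,0,0,0,-0.05,-0.021,-0.2,0,0,0,0,-0.021,-0.12,0,0,0,0,-0.021,-0.04,0,0,0,0,0,0,-0.05,0,0,0,0,0,-0.05,0,0,0,0,0,-0.03,0,0,0,0,0,0,0,0,0,0,0,0,0,0,0]
}}

```text
time_s: 17.0
ee_pos: [0.5298, -0.1443, 0.1541]
orientation: [-0.001, 0.993, 0.115, -0.001]
wrist_force: [0.7, -0.3, -0.7]
grip_width: 0.0116
```

```bash
python3 -c "from h import *;st();print(ctrl.get_obs()['grip_width'])"
```

```text
t 17.0 local xy mm -1.18 -17.52 z 154.1 yaw 0.2315 F local 0.64 -0.46 -0.67 T [ 0.043 -0.074 -0.018] tcp [ 0.5298 -0.1443  0.1541]
0.011641259339706968
```

Request:
{"api": "jog_arm", "payload": {
  "deltas": [0.0023,-0.01,-0.03,0,0,-0.03,0,0,-0.05,0,0,0,0,0,-0.04,0,0,0,0,0,-0.02,0,0,0,0,0,0,0,0,0,0,0,0,0,0,0]
}}

```text
time_s: 17.5
ee_pos: [0.5305, -0.1481, 0.1269]
orientation: [-0.0, 0.994, 0.113, -0.0]
wrist_force: [-0.7, -0.9, -0.7]
grip_width: 0.0118
```

```bash
python3 -c "from h import *;st()"
```

```text
t 17.5 local xy mm -1.36 -21.32 z 126.87 yaw 0.2268 F local -0.87 -0.71 -0.66 T [-0.021 -0.021 -0.003] tcp [ 0.5305 -0.1481  0.1269]
```

Request:
{"api": "jog_arm", "payload": {
  "deltas": [0,0,0,0,0,0,0,0,0,0,0,0]
}}

```text
time_s: 17.67
ee_pos: [0.5312, -0.1484, 0.128]
orientation: [0.0, 0.994, 0.113, 0.0]
wrist_force: [0.1, 0.1, -0.8]
grip_width: 0.0116
```

```bash
python3 -c "from h import *;st()"
```

```text
t 17.67 local xy mm -0.75 -21.86 z 127.96 yaw 0.2267 F local 0.1 0.03 -0.77 T [-0.021 -0.031 -0.004] tcp [ 0.5312 -0.1484  0.128 ]
```

Request:
{"api": "jog_arm", "payload": {
  "deltas": [-0.0025,0.011,0,0,0,0.03,0,0,-0.02,0,0,0,0,0,-0.02,0,0,0,0,0,-0.01,0,0,0,0,0,0,0,0,0,0,0,0,0,0,0]
}}

```text
time_s: 18.17
ee_pos: [0.53, -0.1459, 0.117]
orientation: [-0.0, 0.993, 0.114, -0.0]
wrist_force: [-0.3, -0.3, -1.0]
grip_width: 0.0116
```

```bash
python3 -c "from h import *;st()"
```

```text
t 18.17 local xy mm -1.31 -19.12 z 117.02 yaw 0.2291 F local -0.33 -0.18 -1.01 T [ 0.018 -0.024  0.038] tcp [ 0.53   -0.1459  0.117 ]
```

Request:
{"api": "jog_arm", "payload": {
  "deltas": [0.0005,-0.0025,-0.01,0,0,0,0,0,-0.015,0,0,0,0,0,-0.015,0,0,0,0,0,0,0,0,0,0,0,0,0,0,0]
}}

```text
time_s: 18.58
ee_pos: [0.5304, -0.1454, 0.1092]
orientation: [-0.001, 0.993, 0.114, 0.0]
wrist_force: [1.0, 4.7, 1.5]
grip_width: 0.0121
```

```bash
python3 -c "from h import *;st()"
```

```text
t 18.58 local xy mm -0.82 -18.74 z 109.23 yaw 0.2292 F local 2.01 4.39 1.47 T [ 1.163 -0.064 -0.007] tcp [ 0.5304 -0.1454  0.1092]
```

Request:
{"api": "jog_arm", "payload": {
  "deltas": [0,0,-0.01,0,0,0,0,0,-0.015,0,0,0,0,0,-0.015,0,0,0,0,0,0,0,0,0,0,0,0,0,0,0]
}}

```text
time_s: 19.0
ee_pos: [0.5306, -0.1462, 0.1014]
orientation: [-0.0, 0.993, 0.114, 0.0]
wrist_force: [-0.8, 5.1, 2.5]
grip_width: 0.0119
```

```bash
cat >> h.py <<'E'
def shoe(name):
    st();b=ctrl.capture('scene')[:,:,::-1];cv2.imwrite(f'pics/{name}.png',b);a=cv2.imread('pics/scene0.png')
    for row in(240,244):
        print("ref",(a[row,260:280,2]*1.035).round().astype(int).tolist());print("now",b[row,260:280,2].tolist())
E
python3 -c "from h import *;shoe('scene3')"
```

```text
t 19.0 local xy mm -0.84 -19.48 z 101.45 yaw 0.2292 F local 0.38 5.17 2.5 T [ 1.244 -0.016  0.017] tcp [ 0.5306 -0.1462  0.1014]
ref [157, 159, 159, 165, 171, 172, 169, 153, 118, 82, 81, 102, 120, 121, 110, 98, 113, 130, 123, 101]
now [158, 157, 159, 164, 169, 161, 133, 89, 77, 101, 121, 123, 114, 98, 90, 95, 100, 99, 94, 93]
ref [164, 158, 154, 157, 161, 164, 164, 161, 162, 157, 138, 105, 93, 96, 98, 99, 100, 113, 136, 135]
now [163, 158, 153, 157, 161, 162, 161, 153, 135, 106, 92, 94, 95, 95, 96, 94, 96, 107, 116, 111]
```

The shoe edge has moved about 1.7 px (roughly 4 mm) and the lateral force is 5 N, so leaf12 is gripped. The gap works out at about 8.4 mm. I'll push it down to the bench.

Request:
{"api": "jog_arm", "payload": {
  "deltas": [0,0.001,-0.01,0,0,0,0,0,-0.015,0,0,0,0,0,-0.015,0,0,0,0,0,-0.015,0,0,0,0,0,-0.015,0,0,0,0,0,-0.015,0,0,0,0,0,-0.015,0,0,0,0,0,-0.015,0,0,0,0,0,-0.01,0,0,0,0,0,0,0,0,0,0,0,0,0,0,0]
}}

```text
time_s: 19.97
ee_pos: [0.53, -0.1462, 0.0756]
orientation: [-0.0, 0.993, 0.114, -0.0]
wrist_force: [1.1, 4.2, -1.6]
grip_width: 0.0116
```

```bash
python3 -c "from h import *;st()"
```

```text
t 19.97 local xy mm -1.37 -19.42 z 75.58 yaw 0.2292 F local 2.07 3.85 -1.61 T [ 0.93   0.027 -0.025] tcp [ 0.53   -0.1462  0.0756]
```

Request:
{"api": "jog_arm", "payload": {
  "deltas": [0,0.001,-0.005,0,0,0,0,0,-0.005,0,0,0,0,0,-0.005,0,0,0,0,0,0,0,0,0]
}}

```text
time_s: 20.3
ee_pos: [0.5304, -0.1461, 0.0735]
orientation: [0.0, 0.993, 0.114, -0.0]
wrist_force: [-0.6, 3.7, 2.7]
grip_width: 0.0116
```

```bash
python3 -c "from h import *;st()"
```

```text
t 20.3 local xy mm -1.01 -19.42 z 73.5 yaw 0.2292 F local 0.29 3.72 2.68 T [ 1.065  0.328 -0.009] tcp [ 0.5304 -0.1461  0.0735]
```

Request:
{"api": "jog_arm", "payload": {
  "deltas": [0,0.001,-0.005,0,0,0,0,0,0,0,0,0,0,0,0,0,0,0]
}}

```text
time_s: 20.55
ee_pos: [0.5305, -0.1461, 0.0726]
orientation: [0.0, 0.993, 0.114, 0.0]
wrist_force: [-1.0, 3.9, 2.4]
grip_width: 0.0117
```

```bash
python3 -c "from h import *;st()"
```

```text
t 20.55 local xy mm -0.85 -19.39 z 72.55 yaw 0.2292 F local -0.11 4.0 2.4 T [1.    0.302 0.022] tcp [ 0.5305 -0.1461  0.0726]
```

Request:
{"api": "jog_arm", "payload": {
  "deltas": [-0.0006,0.0025,-0.005,0,0,0,0,0,0,0,0,0,0,0,0,0,0,0]
}}

```text
time_s: 20.8
ee_pos: [0.5306, -0.146, 0.0719]
orientation: [0.001, 0.993, 0.114, 0.0]
wrist_force: [-1.1, 3.8, 6.2]
grip_width: 0.0114
```

```bash
python3 -c "from h import *;st()"
```

```text
t 20.8 local xy mm -0.72 -19.3 z 71.88 yaw 0.2293 F local -0.23 3.94 6.18 T [ 0.729  0.434 -0.023] tcp [ 0.5306 -0.146   0.0719]
```

Request:
{"api": "jog_arm", "payload": {
  "deltas": [-0.0006,0.0025,-0.005,0,0,0,0,0,0,0,0,0,0,0,0,0,0,0]
}}

```text
time_s: 21.05
ee_pos: [0.5308, -0.1459, 0.0719]
orientation: [0.001, 0.993, 0.114, 0.0]
wrist_force: [-3.2, 2.6, 9.7]
grip_width: 0.0117
```

```bash
python3 -c "from h import *;st()"
```

```text
t 21.05 local xy mm -0.59 -19.26 z 71.85 yaw 0.2294 F local -2.48 3.28 9.71 T [0.739 0.83  0.011] tcp [ 0.5308 -0.1459  0.0719]
```

The nose is on the bench: Fz is 9.7 N and z has stopped falling. Releasing and retreating.

Request:
{"api": "jog_arm", "payload": {
  "deltas": [0,0,0,0,0,0,0,0,0,0,0,0,0,0,0,0,0,0,0,0,0,0,0,0,0,0,0,0,0,0,0,0,0.03,0,0,0,0,0,0.08,0,0,0,0,0,0.15,0,0,0,0,0,0.18,0,0,0,0,0,0.15,0,0,0,-0.03,-0.1,0.05,0,0,0,-0.08,-0.18,0,0,0,0,-0.08,-0.18,0,0,0,0,-0.08,-0.18,0,0,0,0,-0.08,-0.18,0,0,0,0,-0.08,-0.18,0,0,0,0,-0.08,-0.18,0,0,0,0,-0.06,-0.1,0,0,0,0,0,0,0,0,0,0,0,0,0,0,0,0],
  "grip": 0.5
}}

```text
time_s: 22.72
ee_pos: [0.4154, -0.4019, 0.1985]
orientation: [-0.0, 0.994, 0.113, 0.0]
wrist_force: [-0.0, 0.3, -0.6]
grip_width: 0.0472
```

```bash
python3 - <<'E'
from h import *
o=ctrl.get_obs();print(o['time_s'],o['ee_pos'])
a=ctrl.capture("top")[:,:,::-1];b=ctrl.capture("scene")[:,:,::-1]
cv2.imwrite("pics/top4.png",a);cv2.imwrite("pics/scene4.png",b)
A=cv2.resize(a[195:285,155:405],None,fx=3.2,fy=3.2,interpolation=cv2.INTER_CUBIC)
B=cv2.resize(b[150:270,225:515],None,fx=800/290,fy=800/290,interpolation=cv2.INTER_CUBIC)[:310]
cv2.imwrite("pics/e.png",np.vstack([A,B]))
E
```

```text
22.7167 [ 0.4154333  -0.40192768  0.19853846]
```

View pics/e.png

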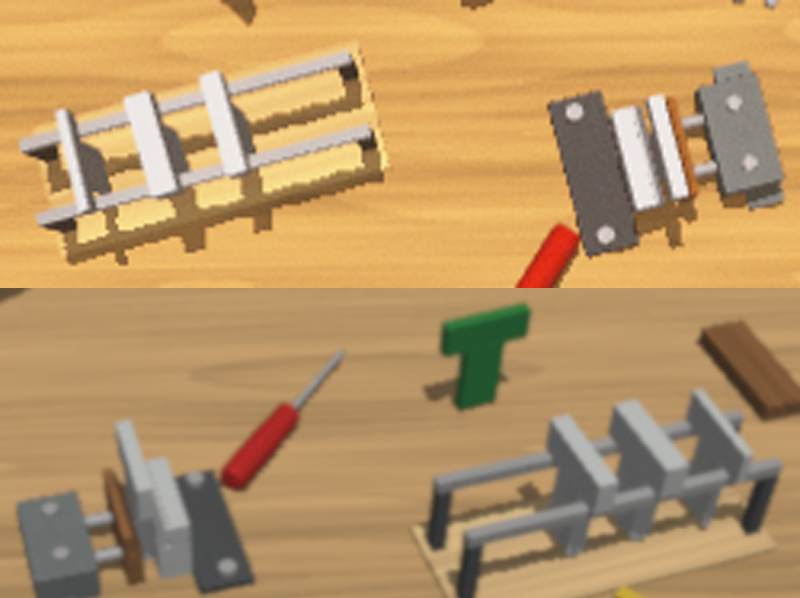

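Leaf12 stands in the gap at about (670,145) in the upper half, and the other three hang on the rack at (75,160), (150,145) and (225,125). One numeric check that it is upright and at bench height, then I'll hand in.

```bash
python3 - <<'E'
from h import *
img=cv2.imread("pics/top4.png")
sv=np.arange(-.034,-.004,.001)
p=prof("top",img,(.52696,-.12699),.229,sv,np.linspace(-.03,.03,13),.1)
print([(int(round(x*1000)),int(v)) for x,v in zip(sv,p)])
b=cv2.cvtColor(cv2.imread("pics/scene4.png"),cv2.COLOR_BGR2GRAY)
ex=np.array([np.cos(.229),np.sin(.229)]);ey=np.array([-ex[1],ex[0]])
c=np.array([.52696,-.12699])-.001*ex-.0195*ey
# head top corners, predicted for a leaf standing on the bench; observed far/near ends in e.png
uv=proj("scene",[np.r_[c+s*.04*ex+t*.006*ey,.1] for s in(-1,1) for t in(-1,1)])
print(((uv-[225,150])*800/290+[0,288]).round().tolist())
E
```

```text
[(-34, 134), (-33, 128), (-32, 124), (-31, 120), (-30, 114), (-29, 111), (-28, 117), (-27, 143), (-26, 183), (-25, 213), (-24, 228), (-23, 232), (-22, 234), (-21, 234), (-20, 234), (-19, 234), (-18, 234), (-17, 232), (-16, 220), (-15, 195), (-14, 161), (-13, 129), (-12, 113), (-11, 109), (-10, 110), (-9, 111), (-8, 113), (-7, 118), (-6, 125), (-5, 135)]
[[111.0, 422.0], [127.0, 419.0], [134.0, 491.0], [150.0, 488.0]]
```

```bash
python3 -c "
from rig import ctrl
print(ctrl.job_done(), ctrl.get_obs()['time_s'])"
```

```text
the job is handed in; nothing more can be done
the job is handed in; nothing more can be done
```

The job is handed in: leaf12 is the first leaf held snugly, and it is standing on its own in the gap, pushed down to the bench. It took about 23 s of the 72 s allowed.

- **leaf8 (loose):** I lowered it to about 12 mm above the bench. With it resting against the fence, the shoe's edge in the picture had not moved from its rest position (within about 0.05 px). I hung it back on the rack where it came from.
- **leaf12 (snug):** Going in, it pushed the shoe back about 4 mm with roughly 5 N of side force, so the gap is about 8.4 mm. I pressed it down until it stopped at 9.7 N on the bench, then released it.
- **leaf16 and leaf20:** I never touched these.

**Last checks:** The final pictures show leaf12 standing at bench height, with its head within 0.2 mm of where an upright leaf against the fence should be. The other three leaves hang on the rack, and the fence, driver and green look-alike in view look undisturbed. I did not compare the other loose items with the first pictures.

**Less certain:** The force readings alone did not clearly show leaf8 as loose. Pressing it against the fence gave about 6 N, and the slack was too small to stand out. I decided it was loose from the shoe picture, and the shoe's movement with leaf12 fits that.

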